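# Clamp a bundle of braai wood for tying

### The job

Lay the three short chunks of braai wood flat in the tray of the bundling clamp, side by side in one row down its middle, each with its length across the tray, between the fixed stop and the open jaw. Then pump the clamp's squeeze grip, trigger and rear lever together (squeeze, let go, squeeze again) until the jaw's sprung pad presses the row snugly together, and finish while still holding the grip squeezed, gently, so that I can tie the bundle: snug, but not crushed. Leave the bowl, spray bottle, skewers and spatula where they are.

Things in the scene. Friction and masses are not known exactly. Their poses are not given: they have to be found in the camera images.
- clamp: Ratchet clamp on a wooden base 142 x 405 mm, fixed; origin on the counter. Its y is the clamping line: tray (130 mm wide inside in x, floor 12 mm up, lips 14 mm above it) with a steel stop at its -y end; the jaw on the +y side closes towards -y; behind it at y 105 to 175 mm stand the two upright black levers of the squeeze grip. The jaw's low bar ends at y 261 mm at most.
- stop_face (a point): Centre of the fixed stop's face, 80 mm wide in x, which looks along +y into the tray; in the clamp's frame at x = 0, y = -130 mm, 34 mm above the counter; top of the stop 56 mm above the counter.
- pad_face (a point): Centre of the sprung rubber pad's face, 70 mm wide in x and 40 mm high (16 to 56 mm above the counter), which looks towards the stop; axes as the clamp's; it moves with the jaw and pad. In the clamp's frame its y is 34 mm - jaw + pad.
- jaw (a joint): How far the ratchet jaw has been pumped towards the stop, m: 0 to 0.11. It stays where it is pumped (3 N friction). A full stroke of the trigger moves it 14 to 16 mm; the ratchet teeth are 7 mm apart.
- pad (a joint): How far the sprung pad is pushed back into the jaw, m: 0 when it touches nothing, 0.02 at the very end; 4 N per mm. 2 to 10.5 mm (8 to 42 N) is a snug hold; at 12.5 mm (50 N) the wood is crushed. It eases off when the trigger is let go.
- trigger (a joint): The front lever (trigger), rad: 0 let go, 0.19 fully squeezed; the rear lever is geared to it and mirrors it. Springs resist a grip at squeeze_point with 3 N at the start, 9 N at the end; 1.5 times what the grip has beyond that, less 3 N, reaches the wood: 20 N of grip gives about 20 N on the wood, 40 N about 50 N. Ratchet: let it go right back before the next stroke.
- squeeze_point (a point): Mid-way between the two upright levers, 130 mm above the counter; clamp frame x 0, y 140 mm, fixed. Squeeze them together here along the clamp's y, from above: 66 mm over their outer faces let go, 42 mm fully squeezed; they close evenly about this point. Levers 26 mm wide in x, 12 mm thick, tops at 148 mm; the block under them tops out at 66 mm.
- slab_center (a point): Centre of the flat sawn slab of light wood, 54 mm long (its x), 26 mm wide (its y), 38 mm high, 38 g, lying on the counter.
- billet_center (a point): Centre of the squarish billet, 50 mm long (its x), 36 mm wide (its y), 34 mm high, 42 g, lying on the counter.
- log_center (a point): Centre of the round log with dark bark and light ends, 52 mm long (its x), 38 mm in diameter, 40 g, lying on its side on the counter; eight faint flats keep it from rolling.
- bowl: White ceramic bowl, 130 mm across, 55 mm high; origin under its centre. Bystander.
- spray_bottle: Green spray bottle with white head, 68 mm across, 186 mm high, standing, light (120 g); origin under its centre. Bystander.
- spatula: Wooden spatula, 260 mm long, lying. Bystander.
- skewer0: Flat steel skewer, 210 mm long along its x, 5 mm wide, 4 mm high, lying. Bystander.
- skewer1: Flat steel skewer, 210 mm long along its x, 5 mm wide, 4 mm high, lying. Bystander.
- skewer2: Flat steel skewer, 210 mm long along its x, 5 mm wide, 4 mm high, lying. Bystander.
- skewer3: Flat steel skewer, 210 mm long along its x, 5 mm wide, 4 mm high, lying. Bystander.
There are look-alikes about, which are no part of the job. Leave any red or turquoise look-alike of the part that bears slab_center alone. What is shaped like the part that bears log_center but orange is not meant.

How it is judged:
By the outcome, as a careful person would: the job done as asked, in the order asked, and still so for the second after the job is handed in, while the arm keeps its last pose, push and grip.
It also fails if it takes over 69 s, if anything falls off the work surface, if the arm or the gripper's body presses on something with over 40 N, if the wrist force passes 120 N, or if a joint passes its speed limit or range.

### The arm

A 6-joint arm with a two-finger parallel gripper is mounted at the origin on the work surface. World frame = base frame: x ahead of the robot, y to its left, z up, the work surface at z = 0. Lengths are in mm, angles in rad, forces in N, time in s.
With the tool pointing down it reaches from about 275 to 750 mm from the base axis. Payload 10.2 kg.
Tool frame: the origin (TCP) lies on the centre line of the jaws, within the pads' length; the fingertips stand 25 mm ahead of it and the grasp point (between the pads) lies 6 mm ahead of it; z points along the fingers, y is the direction in which the jaws open and shut (so a half turn about z gives the same grasp; the last joint's range is limited). The gripper opens to 85 mm and grips with 20 to 120 N. Pads are 22 mm wide; open, the fingers measure 114 mm over their backs; the gripper's body (76 mm by 85 mm) begins 54 mm behind the grasp point. The pads swing forward as they close: fully open they stand 13 mm farther back than shut.
Start: joints at [-1.372, 0.313, 1.498, -0, 1.331, -0.223], TCP at [214.925, -478.997, 256.294] pointing down, gripper open.
Joint ranges: [-2.94, 2.94], [-0.97, 2.17], [0.19, 2.56], [-1.23, 4.37], [0.02, 3.11], [-2.88, 2.88]. Speed limits (rad/s): [2.39, 2.39, 3.01, 3.14, 3.14, 3.14].

### API

Orientations are given as a unit quaternion [x, y, z, w].
In Python, from plant import arm gives the robot as it stands.
- The arm moves only by the shell command python3 -m creep 'ROWS' [FORCE]. ROWS is JSON, one flat list of numbers, 7 for each row, row after row: the shift along the world's x, y, z scaled (see below), then the turn, a rotation vector about the world's x, y, z scaled (see below), then the opening, from 0 (shut) to 1 (fully open). In form: [tx, ty, tz, wx, wy, wz, fingers, tx, ty, tz, wx, wy, wz, fingers, ...]. A call has 1 to 20 rows; each row shifts and turns the pose as measured when the row begins; what a row does not reach is not made up. The controller multiplies each number of a shift by 0.04 m and each number of a turn by 90 degrees. A row lasts 1/8 s, in which the tool goes at most 62.5 mm and 10.7 degrees, less where a joint would pass 70% of its speed; a pose out of reach is approached as far as the arm can. A call with a number of a shift or a turn outside -1 to 1 is refused whole. A call with a gripper value outside its range is refused whole. The fingers move at their own pace and stop on an object; FORCE is the grip in N (left out, the last holds). Time passes only in rows, so rows that do not move let the fingers close. It gives the time, the measured TCP pose, the force and the opening at its end, in the units of the state.
- arm.read_state(): the state, without advancing time (a new reading comes with each control period).
- arm.read_camera(name): name is "scene" or "top"; returns the picture (384x512x3 uint8, blue, green, red); there is no depth.
- arm.camera_info(name): a dict with "camera_matrix" (3x3 intrinsics, pixels), "position" and "orientation" of the camera in the world. Camera axes: x right, y up, looking along -z (the intrinsics and any distortion apply to the point x, -y, -z); pixel columns grow to the right and rows downward; lengths in mm; the calibration is good to about 2 mm. A picture is of the moment at which its call begins. camera_info takes no time and is no camera call.
- arm.hand_in(): hands the job in, once; it reports no verdict.
The state is a dict: "t": time; "qpos": joint angles; "qd": joint speeds; "tau": joint torques, N m; "position": TCP position; "orientation": TCP orientation; "wrist_force": force on the tool from outside, world axes, zero at the start; "torque": the same for the moment, N m; "opening": opening from 0.0 (shut) to 1.0 (fully open).
Only numpy, scipy, OpenCV 4.12 (cv2) and the standard library are available. Lean on these libraries where they do the work, as an engineer would, in place of code of your own. Each camera call takes 0.05 s, during which the arm holds its last target. There are 200 camera calls.

## Working session

There is one attempt and no reset: what is moved stays moved. The work goes in short steps, Python scripts to look and compute and a shell command to move; the robot and the scene stay as the last step left them, time stands still between calls to the robot, and variables do not carry over. Pictures are saved under pics/ and viewed, about 8 in all and at most 12, crops included, and the job is handed in when it is done.

```bash
ls; mkdir -p pics
python3 - <<'E'
from plant import arm
import cv2
for n in("top","scene"):
    cv2.imwrite(f"pics/{n}0.png",arm.read_camera(n)); print(n,arm.camera_info(n))
print(arm.read_state())
E
```

```text
pics
top {'camera_matrix': array([[479.85531773,   0.        , 250.35120921],
       [  0.        , 479.85531773, 194.0326367 ],
       [  0.        ,   0.        ,   1.        ]]), 'position': array([ 280.2619206,  -26.2809785, 1471.0205243]), 'orientation': array([-0.07842409,  0.06105349,  0.70729693, -0.69989513])}
scene {'camera_matrix': array([[364.2003612 ,   0.        , 257.93210677],
       [  0.        , 364.2003612 , 192.42151037],
       [  0.        ,   0.        ,   1.        ]]), 'position': array([1079.16669271,   66.8824994 ,  966.19781942]), 'orientation': array([0.16793419, 0.20855185, 0.73262407, 0.62575251])}
{'t': 0.1, 'qpos': array([-1.37241093e+00,  3.13397091e-01,  1.49835566e+00,  3.35318227e-05,
        1.33095898e+00, -2.23415617e-01]), 'qd': array([-0.00025421, -0.0019542 , -0.0035943 , -0.0005374 , -0.00043805,
       -0.00072427]), 'tau': array([ 2.02433373e-03, -4.12898648e+01, -2.60143358e+01, -2.03914296e-04,
        3.02622546e-03,  4.89475234e-07]), 'position': array([ 214.88758085, -478.80101248,  255.79276965]), 'orientation': array([ 9.77843481e-01,  2.09336603e-01,  2.32850444e-05, -5.59293570e-04]), 'wrist_force': array([-0.38617291, -0.52652149, -0.38787237]), 'torque': array([-0.04079718, -0.03459249, -0.00553027]), 'opening': 0.9989348790250022}
```

View pics/top0.png

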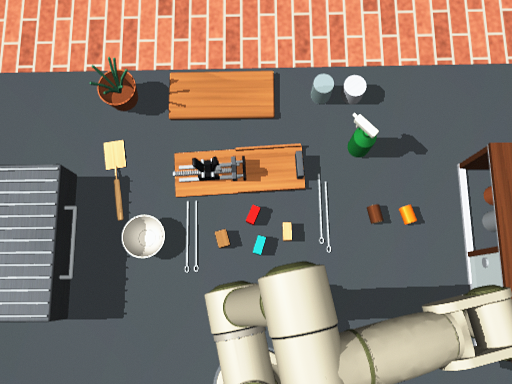

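View pics/scene0.png

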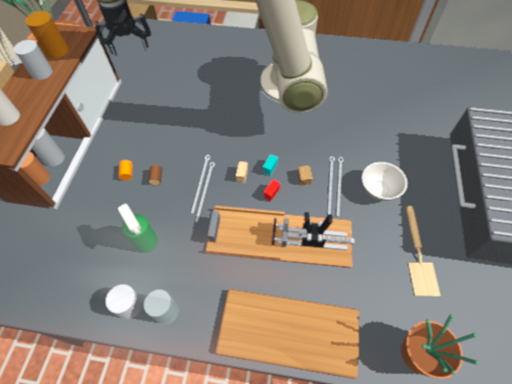

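Candidates (top image): light slab (287,231), with red (253,214) and turquoise (260,245) look-alikes; squarish billet (222,238); dark log (375,213), with an orange look-alike (408,214). Clamp stop is at (299,164), jaw and levers around (205–240,169). I'll measure and check in one crop.

```bash
cat > h.py <<'E'
from plant import arm
import cv2, numpy as np
from scipy.spatial.transform import Rotation as R
def cast(n,uv,z):
    c=arm.camera_info(n);K=c["camera_matrix"]
    u=np.atleast_2d(np.array(uv,float))
    d=np.c_[(u[:,0]-K[0,2])/K[0,0],-(u[:,1]-K[1,2])/K[1,1],-np.ones(len(u))]
    d=R.from_quat(c["orientation"]).apply(d);p=np.array(c["position"])
    return p+d*((z-p[2])/d[:,2])[:,None]
def proj(n,P):
    c=arm.camera_info(n);K=c["camera_matrix"]
    q=R.from_quat(c["orientation"]).inv().apply(np.atleast_2d(P)-c["position"])
    return np.c_[K[0,0]*q[:,0]/-q[:,2]+K[0,2],K[1,1]*-q[:,1]/-q[:,2]+K[1,2]]
def yaw(q=None):
    y=R.from_quat(arm.read_state()["orientation"]).as_matrix()[:,1]
    return np.degrees(np.arctan2(y[1],y[0]))
E
python3 - <<'E'
from h import *
im=cv2.imread("pics/top0.png");sc=cv2.imread("pics/scene0.png")
def seg(n,im,x,y,r,z):
    hsv=cv2.cvtColor(im,cv2.COLOR_BGR2HSV)
    roi=np.zeros(im.shape[:2],np.uint8);roi[y-r:y+r,x-r:x+r]=1
    m=((hsv[...,1]>60)&(hsv[...,2]>45)).astype(np.uint8)*roi   # wood vs grey counter
    b=((im[...,2].astype(int)-im[...,0])>25).astype(np.uint8)*roi
    m=m&b
    cs=max(cv2.findContours(m,0,1)[0],key=cv2.contourArea)
    P=cast(n,cs[:,0,:],z)[:,:2].astype(np.float32)
    print(n,(x,y),"rect@z",z,[np.round(v,1) for v in cv2.minAreaRect(P)])
for n,I,l in(("top",im,((287,231,38),(222,238,34),(375,213,30))),("scene",sc,((242,172,38),(305,175,34),(155,175,30)))):
    for x,y,z in l: seg(n,I,x,y,16,z)
# clamp base in top
b=((im[...,2].astype(int)-im[...,0])>50).astype(np.uint8);b[:130]=0;b[202:]=0;b[:,:160]=0;b[:,312:]=0
b=cv2.morphologyEx(b,cv2.MORPH_CLOSE,np.ones((15,15)))
cs=max(cv2.findContours(b,0,1)[0],key=cv2.contourArea)
P=cast("top",cs[:,0,:],15)[:,:2].astype(np.float32);r=cv2.minAreaRect(P);print("base",r,cv2.boxPoints(r))
c=cv2.resize(im[135:260,165:425],None,fx=3,fy=3,interpolation=cv2.INTER_CUBIC)
c2=cv2.resize(sc[150:270,195:365],None,fx=4,fy=4,interpolation=cv2.INTER_CUBIC)
cv2.imwrite("pics/crop0.png",c);cv2.imwrite("pics/crop1.png",c2)
E
```

```text
top (287, 231) rect@z 38 [array([453.2, -99.5]), array([27. , 54.3]), np.float64(88.8)]
top (222, 238) rect@z 34 [array([435. ,  94.8]), array([51.8, 35.7]), np.float64(14.3)]
top (375, 213) rect@z 30 [array([ 504.7, -366.2]), array([54.3, 37.9]), np.float64(12.3)]
scene (242, 172) rect@z 38 [array([462.6, -99.7]), array([77.2, 35. ]), np.float64(0.7)]
scene (305, 175) rect@z 34 [array([442.9,  95.2]), array([68.8, 40.6]), np.float64(15.4)]
scene (155, 175) rect@z 30 [array([ 508.9, -365.2]), array([72.6, 38.4]), np.float64(11.8)]
base ((650.5048828125, 45.21881103515625), (148.1028594970703, 403.86114501953125), 3.5355048179626465) [[ 564.14197  242.19853]
 [ 589.0469  -160.89397]
 [ 736.8678  -151.76091]
 [ 711.9629   251.33159]]
```

View pics/crop0.png

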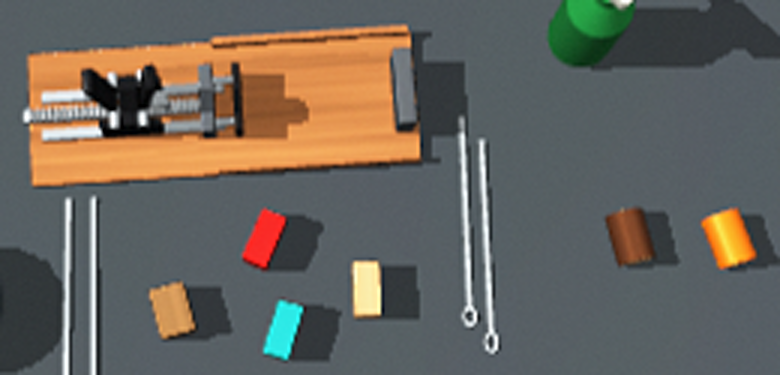

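View pics/crop1.png

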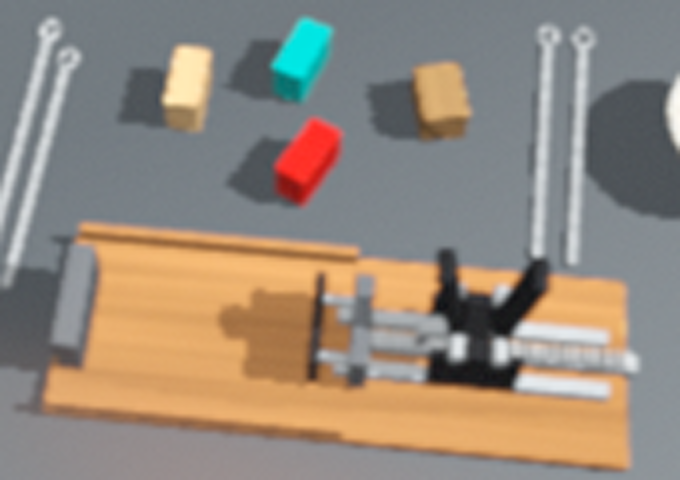

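Run:
```python
from h import *
a=np.radians(3.5);X=np.array([np.cos(a),np.sin(a)]);Y=np.array([-np.sin(a),np.cos(a)])
im=cv2.imread("pics/top0.png").astype(int)
hsv=cv2.cvtColor(im.astype(np.uint8),cv2.COLOR_BGR2HSV)
# stop: grey px surrounded by wood
m=((hsv[...,1]<70)&(hsv[...,2]>60)).astype(np.uint8);m[:148]=0;m[182:]=0;m[:,:288]=0;m[:,306:]=0
c=max(cv2.findContours(m,0,1)[0],key=cv2.contourArea)
P=cast("top",c[:,0],56)[:,:2].astype(np.float32);print("stop@56",cv2.minAreaRect(P),"y-edges",(P@Y).min(),(P@Y).max(),"x",(P@X).min(),(P@X).max())
# pad: black bar near 244
m=((im.max(2)<60)).astype(np.uint8);m[:150]=0;m[182:]=0;m[:,:240]=0;m[:,250:]=0
c=max(cv2.findContours(m,0,1)[0],key=cv2.contourArea)
P=cast("top",c[:,0],56)[:,:2].astype(np.float32);print("pad@56",cv2.minAreaRect(P),"y",(P@Y).min(),(P@Y).max(),"x",(P@X).min(),(P@X).max())
print("base centre in clamp axes",np.array([650.5,45.2])@X,np.array([650.5,45.2])@Y)
# triangulate lever tops mid
for n,uv in(("top",[[165+95/3,135+70/3],[165+150/3,135+67/3]]),("scene",[[195+447/4,150+252/4],[195+540/4,150+262/4]])):
    print(n,cast(n,uv,148)[:,:2].round(0).tolist())
```

```text
stop@56 ((658.12890625, -141.01419067382812), (76.48934936523438, 21.596879959106445), 2.7412142753601074) y-edges -191.84416498355634 -169.80687413856063 x 609.9274584070904 686.6149851236293
pad@56 ((646.5402221679688, 26.189977645874023), (6.083518981933594, 72.23635864257812), 89.7142333984375) y -15.83328760638684 -9.147305880827757 x 610.694383490999 683.1732665396781
base centre in clamp axes 652.0460803604 5.403617921243995
top [[652.0, 158.0], [654.0, 106.0]]
scene [[636.0, 108.0], [634.0, 166.0]]
```

Crop check: the light slab, brown squarish billet and dark-bark log are the right pieces; red, turquoise and orange are decoys. Row from the stop will be log, slab, billet. First I go above the log.

```bash
python3 -m creep '[0.91,0.35,-0.5,0,0,0.109,1, 0.91,0.35,-0.5,0,0,0.109,1, 0.91,0.35,-0.5,0,0,0.109,1, 0.91,0.35,-0.5,0,0,0.109,1, 0.91,0.35,-0.5,0,0,0.109,1, 0.91,0.35,-0.5,0,0,0.109,1, 0.91,0.35,-0.5,0,0,0.109,1, 0.91,0.35,-0.5,0,0,0.109,1]' 40
python3 - <<'E'
from h import *
s=arm.read_state();print(s["position"],yaw())
E
```

```text
t: 1.1
position: [512.3, -363.3, 89.7]
orientation: [0.609, 0.793, -0.0, -0.001]
wrist_force: [-0.5, -0.8, -0.2]
opening: 1.001
[ 512.34890356 -363.30230445   89.73306361] 14.902978270371094
```

```bash
python3 -m creep '[-0.15,-0.07,-0.5,0,0,-0.028,1, 0,0,-0.6,0,0,0,1, 0,0,-0.33,0,0,0,1, 0,0,0,0,0,0,0, 0,0,0,0,0,0,0, 0,0,0,0,0,0,0, 0,0,0,0,0,0,0]' 30
python3 - <<'E'
from h import *
s=arm.read_state();print(s["position"],yaw())
a=arm.read_camera("scene");b=arm.read_camera("top")
cv2.imwrite("pics/g1.png",np.hstack([cv2.resize(a[100:260,60:260],(400,320)),cv2.resize(b[130:290,300:500],(400,320))]))
E
```

```text
t: 1.98
position: [508.2, -364.2, 30.0]
orientation: [0.625, 0.781, 0.0, -0.002]
wrist_force: [0.0, 0.3, -0.2]
opening: 0.603
[ 508.21920499 -364.23269826   29.96458227] 12.641150798836636
```

View pics/g1.png

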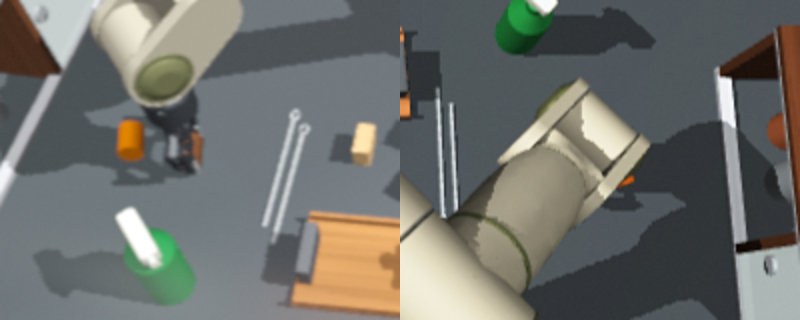

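Log is gripped (opening 0.60, about 52 mm). I'll carry it to above its slot by the stop.

```bash
python3 -m creep '[0,0,0.7,0,0,0,0, 0.3,0.5,0.8,0,0,0,0, 0.5,0.9,0.4,0,0,-0.017,0, 0.5,0.9,0,0,0,-0.017,0, 0.5,0.9,0,0,0,-0.017,0, 0.5,0.9,0,0,0,-0.017,0, 0.5,0.9,0,0,0,-0.017,0, 0.5,0.9,0,0,0,-0.017,0, 0.3,0.4,0,0,0,0,0, 0,0,0,0,0,0,0]'
python3 - <<'E'
from h import *
s=arm.read_state();print(s["position"],yaw())
b=arm.read_camera("scene")
cv2.imwrite("pics/g2.png",cv2.resize(b[150:290,190:390],(800,560),interpolation=cv2.INTER_CUBIC))
E
```

```text
t: 3.32
position: [655.2, -104.9, 109.2]
orientation: [0.688, 0.726, 0.001, -0.001]
wrist_force: [0.3, -0.7, 0.1]
opening: 0.602
[ 655.221372   -104.90663258  109.20495476] 3.08003462266096
```

View pics/g2.png

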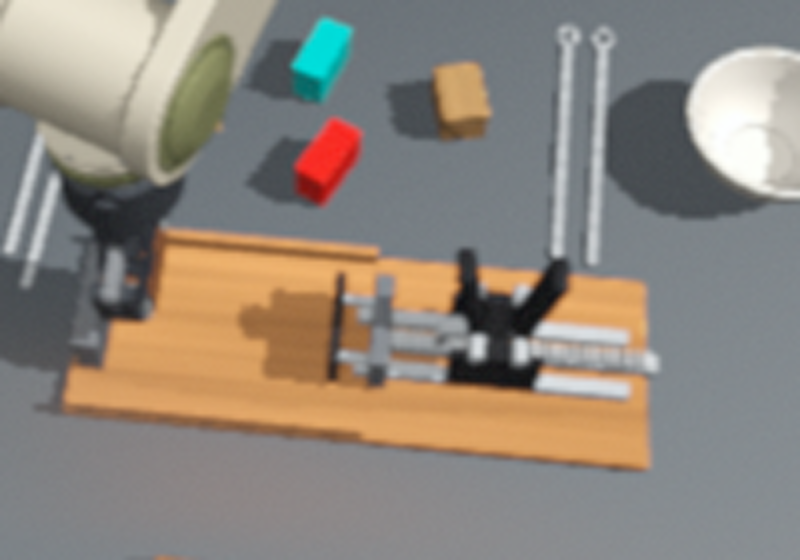

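```bash
python3 -m creep '[0,-0.03,-0.6,0,0,0,0, 0,0,-0.6,0,0,0,0, 0,0,-0.25,0,0,0,0, 0,0,-0.15,0,0,0,0, 0,0,0,0,0,0,0]'
```

```text
t: 4.0
position: [653.4, -109.8, 47.1]
orientation: [0.69, 0.724, 0.004, -0.002]
wrist_force: [4.2, 7.3, -2.2]
opening: 0.607
```

```bash
python3 -m creep '[0.04,0.14,0,0,0,0,0, 0,0,0,0,0,0,0, 0,0,-0.1,0,0,0,0, 0,0,0,0,0,0,0]'
python3 - <<'E'
from h import *
s=arm.read_state();print(s["position"],yaw())
b=arm.read_camera("scene")
cv2.imwrite("pics/g3.png",cv2.resize(b[180:260,195:295],(800,600),interpolation=cv2.INTER_CUBIC))
E
```

```text
t: 4.5
position: [653.9, -107.7, 42.9]
orientation: [0.691, 0.723, 0.004, -0.002]
wrist_force: [-1.0, -0.1, -0.9]
opening: 0.605
[ 653.89601888 -107.70952825   42.92656209] 2.528314991663609
```

View pics/g3.png

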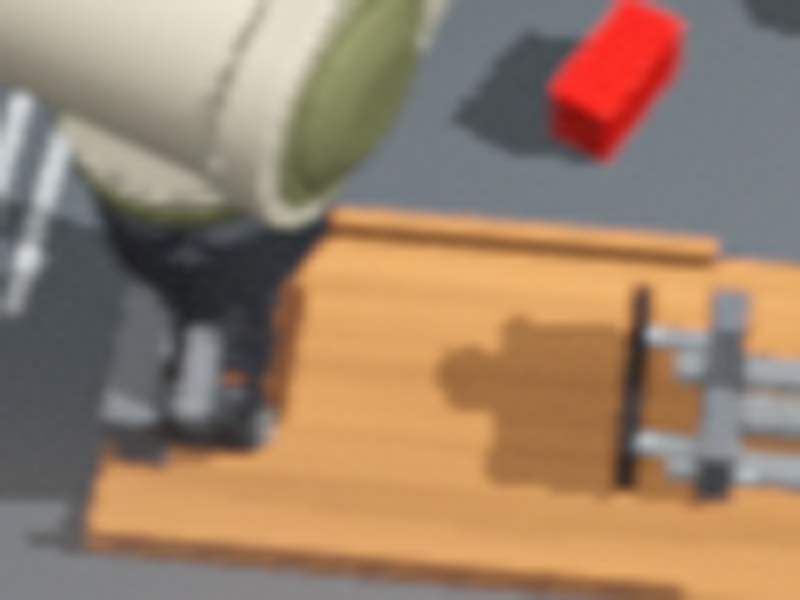

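Log is down against the stop side. Release it, lift, and go to the slab.

```bash
python3 -m creep '[0,0,0,0,0,0,0.82, 0,0,0,0,0,0,0.82, 0,0,0.5,0,0,0,0.82, 0,0,0.8,0,0,0,0.9, -0.5,0,0.5,0,0,0,1, -1,0.05,0,0,0,-0.02,1, -1,0.05,0,0,0,-0.02,1, -1,0.05,0,0,0,0,1, -1,0.05,0,0,0,0,1, -0.5,0,-0.4,0,0,0,1,0,0,-0.3,0,0,0,1]'
python3 - <<'E'
from h import *
s=arm.read_state();print(s["position"],yaw())
E
```

```text
t: 5.92
position: [451.6, -100.5, 102.1]
orientation: [0.714, 0.7, 0.007, 0.007]
wrist_force: [0.6, -0.6, 0.2]
opening: 1.005
[ 451.60955314 -100.49707548  102.1137918 ] -1.1390759655975715
```

```bash
cat >> h.py <<'E'
def lev():
    z=R.from_quat(arm.read_state()["orientation"]).as_matrix()[:,2]
    print("level rv (units)",(np.degrees(np.cross(z,[0,0,-1]))/90).round(4), arm.read_state()["position"].round(1),"yaw",round(yaw(),1))
E
python3 -m creep '[0.05,0.02,-0.6,0,0,0,1, 0,0,-0.7,0,0,0,1, 0,0,-0.4,0,0,0,1, 0,0,0,0,0,0,0, 0,0,0,0,0,0,0, 0,0,0,0,0,0,0, 0,0,0,0,0,0,0]'; python3 -c "
from h import *
lev()"
```

```text
t: 6.8
position: [460.6, -101.6, 36.6]
orientation: [0.714, 0.7, 0.009, 0.013]
wrist_force: [-0.3, 0.5, -1.0]
opening: 0.628
level rv (units) [0.0037 0.0198 0.    ] [ 460.6 -101.6   36.6] yaw -1.1
```

```bash
python3 -m creep '[0,0,0.8,0,0,0,0, 0,0,0.8,0.004,0.02,0,0, 0.9,0.15,0.3,0,0,0.013,0, 0.9,0.15,0,0,0,0.013,0, 0.9,0.15,0,0,0,0.013,0, 0.9,0.15,0,0,0,0.013,0, 0.9,0.15,0,0,0,0,0, 0.3,0,0,0,0,0,0, 0,0,0,0,0,0,0]'; python3 -c "
from h import *
lev()"
```

```text
t: 7.92
position: [658.7, -70.2, 117.9]
orientation: [0.684, 0.729, 0.001, 0.001]
wrist_force: [0.1, -0.8, -0.5]
opening: 0.628
level rv (units) [0.0005 0.0016 0.    ] [658.7 -70.2 117.9] yaw 3.7
```

```bash
python3 -m creep '[-0.12,0,-0.7,0,0,0,0, 0,0,-0.5,0,0,0,0, 0,0,-0.3,0,0,0,0, 0,0,0,0,0,0,0]'; python3 -c "
from h import *
lev()"
```

```text
t: 8.43
position: [652.1, -70.4, 57.5]
orientation: [0.684, 0.729, 0.001, 0.001]
wrist_force: [0.5, -0.1, -0.1]
opening: 0.634
level rv (units) [0.0006 0.0019 0.    ] [652.1 -70.4  57.5] yaw 3.6
```

```bash
python3 -m creep '[0,-0.02,-0.18,0,0,0,0, 0,0,-0.02,0,0,0,0, 0,0,0,0,0,0,0]'
python3 - <<'E'
from h import *
lev()
b=arm.read_camera("scene")
cv2.imwrite("pics/g4.png",cv2.resize(b[180:260,195:295],(800,600),interpolation=cv2.INTER_CUBIC))
E
```

```text
t: 8.8
position: [652.8, -71.6, 50.9]
orientation: [0.684, 0.729, 0.001, 0.003]
wrist_force: [0.2, 0.2, 0.1]
opening: 0.626
level rv (units) [0.0011 0.0036 0.    ] [652.8 -71.6  50.9] yaw 3.6
```

View pics/g4.png

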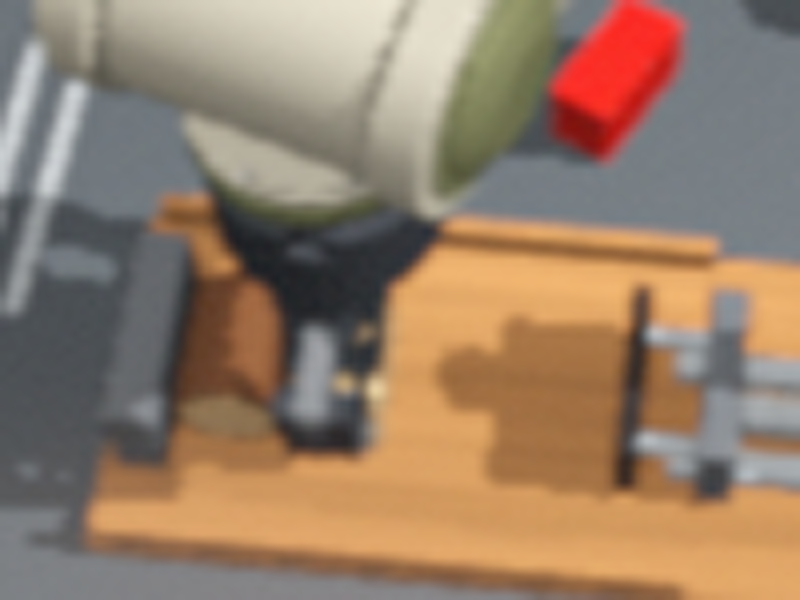

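Log lies at the stop (crop 230,360) and the slab is beside it in the fingers, upright and square. Release it and go to the billet.

```bash
python3 -m creep '[0,0,-0.04,0,0,0,0, 0,0,0,0,0,0,0.82, 0,0,0,0,0,0,0.82, 0,0,0.4,0,0,0,0.82, 0,0,0.9,0,0,0,0.9, -0.7,0.6,0.4,0,0,0.02,1, -0.9,0.75,0,0,0,0.025,1, -0.9,0.75,0,0,0,0.025,1, -0.9,0.75,0,0,0,0.025,1, -0.9,0.75,0,0,0,0.025,1, -0.8,0.5,0,0,0,0,1, 0,0,-0.4,0,0,0,1, 0,0,-0.1,0,0,0,1]'; python3 -c "
from h import *
lev()"
```

```text
t: 10.48
position: [445.0, 96.4, 110.9]
orientation: [0.61, 0.792, 0.007, 0.01]
wrist_force: [0.5, 0.4, 0.5]
opening: 1.002
level rv (units) [0.0012 0.0152 0.    ] [445.   96.4 110.9] yaw 14.8
```

```bash
python3 -m creep '[-0.15,-0.02,-0.6,0,0.015,0,1, 0,0,-0.7,0,0,0,1, 0,0,-0.55,0,0,0,1, 0,0,-0.1,0,0,0,0, 0,0,0,0,0,0,0, 0,0,0,0,0,0,0, 0,0,0,0,0,0,0]'; python3 -c "
from h import *
lev()"
```

```text
t: 11.35
position: [444.0, 94.4, 36.8]
orientation: [0.611, 0.792, 0.002, 0.005]
wrist_force: [0.1, -0.1, 0.0]
opening: 0.577
level rv (units) [0.0016 0.0068 0.    ] [444.   94.4  36.8] yaw 14.7
```

```bash
python3 -m creep '[0,0,0.8,0,0,0,0, 0,0,0.8,0.001,0.007,0,0, 0.7,-0.45,0.5,0,0,-0.025,0, 0.9,-0.55,0,0,0,-0.025,0, 0.9,-0.55,0,0,0,-0.025,0, 0.9,-0.55,0,0,0,-0.025,0, 0.9,-0.55,0,0,0,-0.025,0, 0.75,-0.5,0,0,0,0,0, 0,0,0,0,0,0,0, 0,0,0,0,0,0,0]'; python3 -c "
from h import *
lev()"
```

```text
t: 12.6
position: [651.1, -35.3, 127.5]
orientation: [0.687, 0.726, 0.001, 0.002]
wrist_force: [1.1, 0.6, -0.2]
opening: 0.578
level rv (units) [0.0008 0.002  0.    ] [651.1 -35.3 127.5] yaw 3.2
```

```bash
python3 -m creep '[0.05,0,-0.8,0,0,0,0, 0,0,-0.6,0,0,0,0, 0,0,-0.3,0,0,0,0, 0,0,-0.13,0,0,0,0, 0,0,0,0,0,0,0]'; python3 -c "
from h import *
lev()"
```

```text
t: 13.22
position: [651.7, -32.8, 55.3]
orientation: [0.686, 0.727, 0.001, 0.002]
wrist_force: [0.6, 0.2, -0.7]
opening: 0.578
level rv (units) [0.001  0.0035 0.    ] [651.7 -32.8  55.3] yaw 3.3
```

```bash
python3 -m creep '[0,-0.06,-0.15,0,0,0,0, 0,0,-0.02,0,0,0,0, 0,0,-0.02,0,0,0,0]'; python3 -c "
from h import *
lev()"
```

```text
t: 13.6
position: [652.4, -35.5, 49.0]
orientation: [0.686, 0.727, 0.002, 0.004]
wrist_force: [0.6, 1.2, -0.1]
opening: 0.575
level rv (units) [0.0014 0.0052 0.    ] [652.4 -35.5  49. ] yaw 3.3
```

```bash
python3 -m creep '[0,0,0,0,0,0,0.82, 0,0,0,0,0,0,0.82, 0,0,0.4,0,0,0,0.82, 0,0,0.9,0,0,0,0.9, 0,0,0.9,0,0,0,1, -0.4,0,0.9,0,0,0.111,1, -0.5,0.5,0.9,0,0,0.111,1, -0.5,0.8,0.6,0,0,0.111,1, -0.5,0.8,0,0,0,0.111,1, -0.5,0.8,0,0,0,0.111,1, -0.5,0.8,0,0,0,0.111,1, -0.5,0.8,0,0,0,0.111,1, -0.5,0.8,0,0,0,0.111,1, -0.3,0.8,0,0,0,0.111,1, 0,0.4,0,0,0,0,1]'
python3 - <<'E'
from h import *
lev()
a=arm.read_camera("scene");b=arm.read_camera("top")
cv2.imwrite("pics/sc5.png",a);cv2.imwrite("pics/tp5.png",b)
cv2.imwrite("pics/v5.png",np.vstack([cv2.resize(a[180:270,195:365],(567,300),interpolation=cv2.INTER_CUBIC),cv2.resize(b[130:210,165:316],(567,300),interpolation=cv2.INTER_CUBIC)]))
E
```

```text
t: 15.48
position: [478.3, 231.0, 255.8]
orientation: [-0.052, 0.999, 0.009, 0.01]
wrist_force: [0.5, -0.8, -0.1]
opening: 0.998
level rv (units) [-0.0122  0.0123  0.    ] [478.3 231.  255.8] yaw 96.0
```

View pics/v5.png

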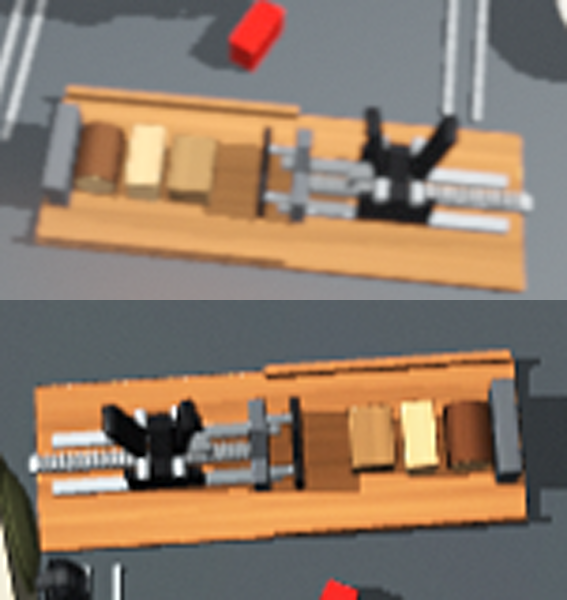

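Run:
```python
from h import *
a=np.radians(3.5);X=np.array([np.cos(a),np.sin(a),0]);Y=np.array([-np.sin(a),np.cos(a),0])
a_=cv2.imread("pics/sc5.png");b_=cv2.imread("pics/tp5.png")
for v0 in(-38.5,-46):
  O=648*X+v0*Y; print("O",O.round(1),"squeeze",(O+140*Y).round(1))
  for n in("scene","top"):
    P=[O+X*dx+Y*(140+dy)+np.array([0,0,148]) for dy in(33,21,-21,-33) for dx in(-13,13)]
    P+=[O-X*35+34*Y+[0,0,56],O+X*35+34*Y+[0,0,56],O-X*40-130*Y+[0,0,56],O+X*40-130*Y+[0,0,56]]
    q=proj(n,np.array(P)); q=(q-[195,180] if n=="scene" else q-[165,130])
    q=q*([567/170,300/90] if n=="scene" else [567/151,300/80])+([0,0] if n=="scene" else [0,300])
    print(n,q.round(0).astype(int).tolist())
c=[cv2.resize(a_[205:250,295:345],(400,360),interpolation=cv2.INTER_CUBIC),cv2.resize(b_[150:190,180:230],(400,360),interpolation=cv2.INTER_CUBIC)]
cv2.imwrite("pics/lev5.png",cv2.convertScaleAbs(np.hstack(c),alpha=2,beta=10))
```

```text
O [649.1   1.1   0. ] squeeze [640.6 140.9   0. ]
scene [[460, 110], [460, 140], [444, 108], [444, 139], [389, 104], [388, 134], [373, 102], [372, 133], [275, 124], [269, 201], [83, 103], [68, 189]]
top [[99, 440], [98, 407], [115, 438], [113, 405], [170, 434], [168, 401], [186, 433], [184, 400], [289, 482], [283, 398], [492, 473], [483, 378]]
O [649.6  -6.4   0. ] squeeze [641.1 133.4   0. ]
scene [[450, 109], [450, 139], [434, 107], [434, 138], [379, 103], [378, 133], [363, 102], [362, 132], [267, 123], [260, 200], [75, 102], [59, 188]]
top [[109, 439], [107, 406], [125, 438], [123, 405], [180, 434], [178, 401], [195, 432], [194, 400], [298, 481], [292, 398], [501, 472], [493, 377]]
```

View pics/lev5.png

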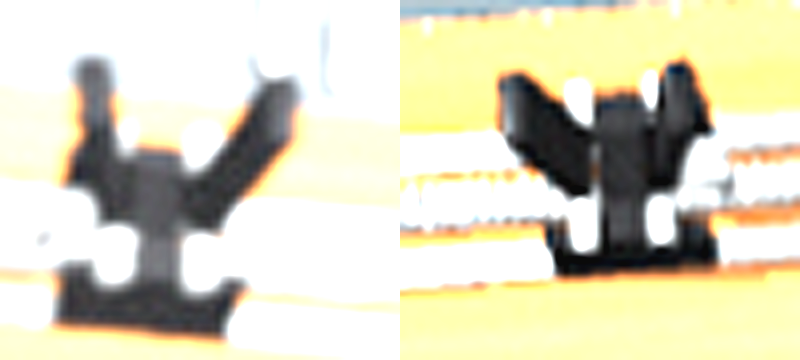

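Row is right: log (100,157), slab (147,160), billet (191,168), even gaps, jaw about 7 mm in. Now above the levers.

```bash
python3 -m creep '[0.8,-0.46,-0.3,-0.012,0.012,-0.02,1, 0.8,-0.46,-0.3,0,0,0,1, 0.8,-0.46,-0.3,0,0,0,1, 0.8,-0.46,-0.3,0,0,0,1, 0.7,-0.4,0,0,0,0,1, 0,0,0,0,0,0,1, 0,0,0,0,0,0,1]' 20; python3 -c "
from h import *
lev()"
```

```text
t: 16.45
position: [642.5, 129.2, 205.7]
orientation: [-0.022, 1.0, -0.001, 0.0]
wrist_force: [-0.1, -0.1, -0.1]
opening: 0.998
level rv (units) [0.0016 0.0003 0.    ] [642.5 129.2 205.7] yaw 92.5
```

```bash
python3 -m creep '[-0.03,0.24,0,0,0,0.011,1, 0,0,0,0,0,0,1, 0,0,-0.5,0,0,0,1, 0,0,0,0,0,0,1]'
python3 - <<'E'
from h import *
lev(); print(arm.read_state()["wrist_force"].round(1))
a=arm.read_camera("scene");b=arm.read_camera("top")
cv2.imwrite("pics/v6.png",cv2.resize(a[160:260,260:380],(720,600),interpolation=cv2.INTER_CUBIC))
E
```

```text
t: 16.95
position: [639.9, 141.1, 186.9]
orientation: [-0.031, 1.0, -0.001, 0.001]
wrist_force: [-0.1, 0.1, 0.1]
opening: 1.0
level rv (units) [0.0015 0.0011 0.    ] [639.9 141.1 186.9] yaw 93.6
[-0.1  0.1  0.1]
```

View pics/v6.png

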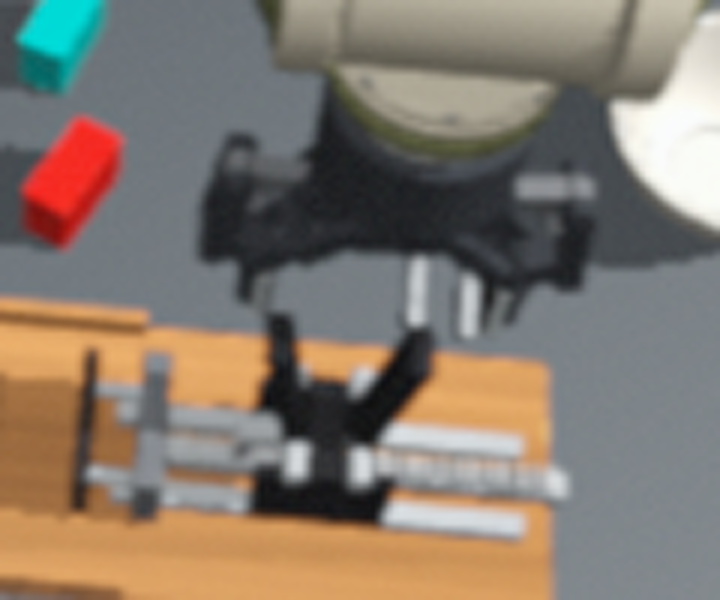

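Run:
```python
from h import *
f=lambda p:((proj("scene",p)-[260,160])*6).round(0).tolist()
x,y=639.9,141.1
for z in(174,148):print(z,f([[x+2.6,y-42.5,z],[x-2.6,y+42.5,z],[x,y,z],[x+2.,y-33,z],[x-2.,y+33,z]]))
```

```text
174 [[263.0, 299.0], [473.0, 316.0], [368.0, 307.0], [287.0, 301.0], [449.0, 314.0]]
148 [[258.0, 328.0], [462.0, 345.0], [359.0, 337.0], [280.0, 330.0], [439.0, 343.0]]
```

```bash
python3 -m creep '[0.02,-0.13,0,0,0,0,1, 0,0,0,0,0,0,1, 0,0,-0.25,0,0,0,1, 0,0,-0.25,0,0,0,1, 0,0,0,0,0,0,1]'
python3 - <<'E'
from h import *
lev()
a=arm.read_camera("scene")
cv2.imwrite("pics/v7.png",cv2.resize(a[180:240,280:360],(800,600),interpolation=cv2.INTER_CUBIC))
E
```

```text
t: 17.68
position: [641.9, 135.3, 168.8]
orientation: [-0.031, 1.0, -0.001, 0.004]
wrist_force: [0.5, -0.4, 0.1]
opening: 0.997
level rv (units) [0.0014 0.0046 0.    ] [641.9 135.3 168.8] yaw 93.6
```

View pics/v7.png

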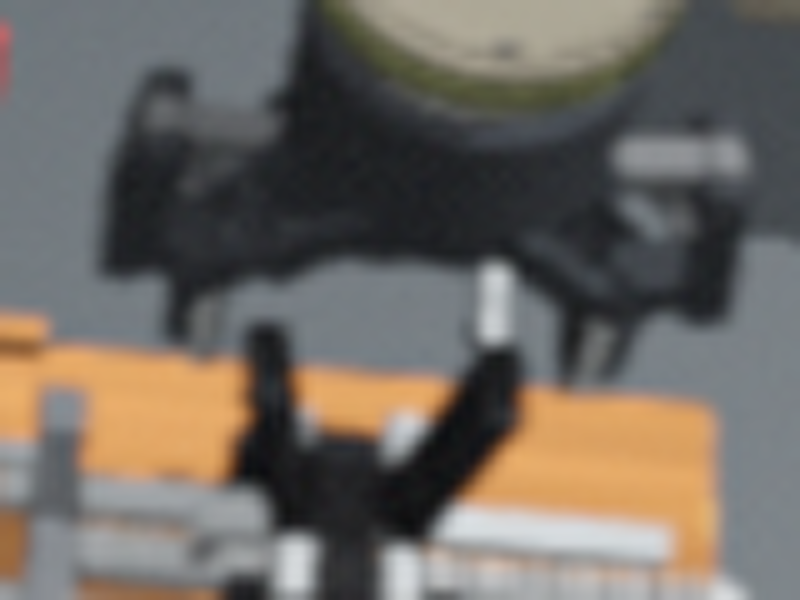

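Fingers straddle the levers (gaps of about 26 and 37 px either side, so centred within about 1 mm). Descend and squeeze gently.

```bash
python3 -m creep '[0,0,-0.4,0,0.004,0,1, 0,0,-0.4,0,0,0,1, 0,0,0,0,0,0,1]';  python3 -c "
from h import *
lev();print(arm.read_state()['wrist_force'].round(1))"
```

```text
t: 18.1
position: [641.8, 135.4, 134.6]
orientation: [-0.031, 1.0, -0.001, 0.0]
wrist_force: [-0.3, -0.9, -0.8]
opening: 1.002
level rv (units) [0.0014 0.0003 0.    ] [641.8 135.4 134.6] yaw 93.6
[-0.3 -0.9 -0.8]
```

```bash
python3 -m creep '[0,0,0,0,0,0,0, 0,0,0,0,0,0,0, 0,0,0,0,0,0,0, 0,0,0,0,0,0,0, 0,0,0,0,0,0,0, 0,0,0,0,0,0,0, 0,0,0,0,0,0,0, 0,0,0,0,0,0,0]' 20;  cat >> h.py <<'E'
def pad():
    a=arm.read_camera("scene").astype(int)
    # dark pad between wood pieces and jaw: column profile along the tray middle, on rows of clamp x=+20..35, z=56
    an=np.radians(3.5);X=np.array([np.cos(an),np.sin(an),0]);Y=np.array([-np.sin(an),np.cos(an),0])
    t=np.arange(-130,60,1.0)
    pr=[]
    for dx in(15,20,25,30):
        q=proj("scene",np.array([(648+dx)*X+(-38.5+s)*Y+[0,0,54] for s in t]))
        pr.append(cv2.remap(a.astype(np.uint8),q[:,0].astype(np.float32)[None],q[:,1].astype(np.float32)[None],1)[0])
    g=np.mean(pr,0); return t,g
E
python3 - <<'E'
from h import *
lev();print(arm.read_state()['wrist_force'].round(1))
t,g=pad()
for i in range(0,190,3):print(int(t[i]),g[i].astype(int).tolist(),end=' ')
E
```

```text
t: 19.1
position: [643.2, 136.6, 139.0]
orientation: [-0.031, 1.0, 0.0, 0.003]
wrist_force: [-0.8, 0.7, 1.3]
opening: 0.47
level rv (units) [-0.0002  0.0043  0.    ] [643.2 136.6 139. ] yaw 93.5
[-0.8  0.7  1.3]
-130 [55, 62, 77] -127 [45, 65, 93] -124 [51, 76, 109] -121 [57, 84, 119] -118 [61, 91, 128] -115 [64, 96, 134] -112 [68, 100, 139] -109 [65, 96, 133] -106 [57, 86, 122] -103 [54, 81, 117] -100 [50, 74, 108] -97 [43, 64, 95] -94 [41, 66, 100] -91 [55, 91, 134] -88 [75, 118, 162] -85 [100, 145, 182] -82 [115, 161, 192] -79 [119, 165, 195] -76 [122, 168, 196] -73 [122, 167, 196] -70 [120, 165, 195] -67 [120, 166, 197] -64 [120, 166, 197] -61 [108, 151, 181] -58 [79, 116, 150] -55 [64, 103, 144] -52 [73, 117, 161] -49 [87, 135, 176] -46 [94, 145, 186] -43 [99, 151, 192] -40 [100, 153, 195] -37 [99, 152, 193] -34 [97, 149, 190] -31 [96, 147, 187] -28 [95, 146, 187] -25 [95, 146, 186] -22 [94, 146, 186] -19 [91, 141, 181] -16 [76, 121, 161] -13 [62, 104, 149] -10 [63, 106, 155] -7 [64, 108, 157] -4 [63, 107, 157] -1 [63, 107, 156] 2 [61, 104, 153] 5 [57, 90, 132] 8 [56, 69, 91] 11 [65, 67, 74] 14 [80, 88, 104] 17 [92, 113, 138] 20 [99, 123, 151] 23 [97, 122, 151] 26 [97, 121, 151] 29 [97, 121, 150] 32 [104, 120, 143] 35 [122, 125, 134] 38 [140, 136, 134] 41 [145, 140, 136] 44 [145, 140, 137] 47 [143, 142, 143] 50 [141, 146, 154] 53 [141, 148, 159] 56 [140, 146, 157] 59 [140, 146, 156]
```

One full stroke (opening 0.47); the pad moved about 15 mm. Second stroke.

```bash
python3 -m creep '[0,0,0,0,0,0,1, 0,0,0,0,0,0,1, 0,0,0,0,0,0,1, -0.03,-0.02,-0.08,0,0.004,0,1, 0,0,0,0,0,0,1, 0,0,0,0,0,0,0, 0,0,0,0,0,0,0, 0,0,0,0,0,0,0, 0,0,0,0,0,0,0, 0,0,0,0,0,0,0, 0,0,0,0,0,0,0, 0,0,0,0,0,0,0]' 20
cat >> h.py <<'E'
def show():
    lev();print(arm.read_state()['wrist_force'].round(1),arm.read_state()['opening'])
    t,g=pad()
    print([(int(t[i]),int(g[i][2]),int(g[i][2]-g[i][0])) for i in range(65,175,3)])
E
python3 -c "
from h import *
show()"
```

```text
t: 20.65
position: [643.2, 136.6, 139.1]
orientation: [-0.031, 1.0, 0.001, 0.003]
wrist_force: [-0.6, 0.3, 1.7]
opening: 0.47
level rv (units) [-0.0011  0.004   0.    ] [643.2 136.6 139.1] yaw 93.5
[-0.6  0.3  1.7] 0.47014387510868744
[(-65, 198, 77), (-62, 191, 75), (-59, 160, 70), (-56, 142, 76), (-53, 154, 85), (-50, 172, 88), (-47, 183, 90), (-44, 190, 92), (-41, 194, 93), (-38, 194, 94), (-35, 191, 93), (-32, 189, 91), (-29, 188, 91), (-26, 187, 91), (-23, 186, 90), (-20, 177, 88), (-17, 152, 80), (-14, 141, 80), (-11, 145, 86), (-8, 122, 65), (-5, 81, 23), (-2, 77, 5), (1, 119, 22), (4, 150, 42), (7, 155, 50), (10, 155, 52), (13, 154, 53), (16, 150, 51), (19, 140, 31), (22, 133, 3), (25, 135, -8), (28, 136, -9), (31, 137, -5), (34, 143, 16), (37, 158, 40), (40, 167, 35), (43, 169, 27)]
```

```bash
python3 -m creep '[0,0,0,0,0,0,1, 0,0,0,0,0,0,1, 0,0,0,0,0,0,1, -0.03,-0.02,-0.08,0,0.004,0,1, 0,0,0,0,0,0,1, 0,0,0,0,0,0,0, 0,0,0,0,0,0,0, 0,0,0,0,0,0,0, 0,0,0,0,0,0,0, 0,0,0,0,0,0,0, 0,0,0,0,0,0,0, 0,0,0,0,0,0,0]' 20
python3 -c "
from h import *
show()"
```

```text
t: 22.2
position: [642.9, 136.5, 138.6]
orientation: [-0.031, 1.0, 0.002, 0.002]
wrist_force: [-1.4, -0.1, 1.9]
opening: 0.478
level rv (units) [-0.002   0.0026  0.    ] [642.9 136.5 138.6] yaw 93.5
[-1.4 -0.1  1.9] 0.47792293138538094
[(-65, 199, 77), (-62, 190, 75), (-59, 159, 68), (-56, 150, 74), (-53, 170, 85), (-50, 185, 90), (-47, 191, 92), (-44, 193, 93), (-41, 191, 92), (-38, 190, 92), (-35, 189, 92), (-32, 183, 90), (-29, 162, 82), (-26, 138, 71), (-23, 110, 53), (-20, 77, 23), (-17, 67, 5), (-14, 96, 14), (-11, 139, 36), (-8, 154, 49), (-5, 152, 52), (-2, 151, 52), (1, 150, 52), (4, 143, 38), (7, 135, 9), (10, 135, -6), (13, 136, -9), (16, 135, -8), (19, 140, 6), (22, 158, 36), (25, 176, 52), (28, 177, 55), (31, 170, 52), (34, 165, 50), (37, 166, 47), (40, 168, 35), (43, 169, 27)]
```

```bash
python3 -m creep '[0,0,0,0,0,0,1, 0,0,0,0,0,0,1, 0,0,0,0,0,0,1, -0.03,-0.02,-0.08,0,0.003,0,1, 0,0,0,0,0,0,1, 0,0,0,0,0,0,0, 0,0,0,0,0,0,0, 0,0,0,0,0,0,0, 0,0,0,0,0,0,0, 0,0,0,0,0,0,0, 0,0,0,0,0,0,0, 0,0,0,0,0,0,0, 0,0,0,0,0,0,0]' 20
python3 -c "
from h import *
show()"
```

```text
t: 23.88
position: [642.6, 136.5, 138.2]
orientation: [-0.031, 1.0, 0.002, 0.002]
wrist_force: [-1.7, -0.4, 2.0]
opening: 0.479
level rv (units) [-0.003   0.0022  0.    ] [642.6 136.5 138.2] yaw 93.5
[-1.7 -0.4  2. ] 0.4786303064841363
[(-65, 155, 75), (-62, 163, 82), (-59, 174, 85), (-56, 181, 89), (-53, 185, 90), (-50, 186, 91), (-47, 187, 91), (-44, 185, 90), (-41, 171, 85), (-38, 147, 76), (-35, 126, 63), (-32, 95, 38), (-29, 68, 9), (-26, 74, 5), (-23, 111, 26), (-20, 146, 45), (-17, 157, 51), (-14, 156, 53), (-11, 150, 49), (-8, 139, 26), (-5, 133, -1), (-2, 135, -9), (1, 136, -9), (4, 136, -6), (7, 145, 14), (10, 164, 43), (13, 172, 52), (16, 173, 52), (19, 175, 52), (22, 178, 54), (25, 180, 56), (28, 177, 56), (31, 169, 53), (34, 166, 51), (37, 167, 48), (40, 169, 36), (43, 169, 27)]
```

The jaw plate moved ~13.5 mm and the pad only ~10 mm, so the pad has started to press. The opening still shows a full stroke. Since 20 N of grip can't crush the wood, one more stroke should stall at a proper snug force.

```bash
python3 -m creep '[0,0,0,0,0,0,1, 0,0,0,0,0,0,1, 0,0,0,0,0,0,1, -0.03,-0.02,-0.08,0.002,0.002,0,1, 0,0,0,0,0,0,1, 0,0,0,0,0,0,0, 0,0,0,0,0,0,0, 0,0,0,0,0,0,0, 0,0,0,0,0,0,0, 0,0,0,0,0,0,0, 0,0,0,0,0,0,0, 0,0,0,0,0,0,0, 0,0,0,0,0,0,0]' 20
python3 -c "
from h import *
show()
t,g=pad()
s=(g[:,2]-g[:,0])
def cen(w,a,b):
    k=(t>a)&(t<b);return (t[k]*w[k]).sum()/w[k].sum()
print('pad',cen(np.clip(110-g[:,2],0,None),-45,-15),'jaw',cen(np.clip(20-s,0,None),-17,15))
"
```

```text
t: 25.55
position: [641.9, 136.4, 138.2]
orientation: [-0.031, 1.0, 0.005, 0.002]
wrist_force: [-0.8, 0.1, 2.1]
opening: 0.516
level rv (units) [-0.0062  0.0022  0.    ] [641.9 136.4 138.2] yaw 93.5
[-0.8  0.1  2.1] 0.516268977224409
[(-65, 158, 78), (-62, 163, 82), (-59, 173, 85), (-56, 180, 88), (-53, 181, 88), (-50, 181, 88), (-47, 186, 90), (-44, 186, 90), (-41, 171, 85), (-38, 144, 74), (-35, 117, 57), (-32, 83, 27), (-29, 65, 5), (-26, 79, 11), (-23, 121, 34), (-20, 149, 48), (-17, 156, 50), (-14, 147, 39), (-11, 136, 10), (-8, 136, -7), (-5, 137, -9), (-2, 135, -9), (1, 135, -4), (4, 152, 19), (7, 174, 43), (10, 178, 54), (13, 175, 54), (16, 172, 52), (19, 173, 52), (22, 177, 54), (25, 178, 57), (28, 175, 57), (31, 168, 53), (34, 166, 51), (37, 167, 47), (40, 169, 35), (43, 169, 27)]
pad -28.93120393120393 jaw -3.8968363136176065
```

Stalled at opening 0.516. Pad-to-jaw distance fell from about 29.5 to 25 mm, so roughly 4.5 mm of compression or 18 N. Brief settle check, then hand in.

```bash
python3 -m creep '[0,0,0,0,0,0,0, 0,0,0,0,0,0,0, 0,0,0,0,0,0,0, 0,0,0,0,0,0,0]' 20
python3 - <<'E'
from h import *
show()
t,g=pad()
print([(int(t[i]),g[i].astype(int).tolist()) for i in range(0,105,6)])
a=arm.read_camera("scene").astype(int);o=cv2.imread("pics/scene0.png").astype(int)
for nm,(x0,x1,y0,y1) in dict(bottle=(115,160,200,255),skL=(188,212,150,215),bowl=(362,408,160,200),spat=(400,440,205,295),red=(262,282,180,202),turq=(262,280,153,176),orange=(115,135,158,182)).items():
    print(nm,int((np.abs(a-o)[y0:y1,x0:x1].max(2)>40).sum()),end=' ')
# slab outline on the tray, cast at z=50
m=((a[...,0]>110)&(a[...,2]>180)&(a[...,2]-a[...,0]>45)).astype(np.uint8);m[:205]=0;m[240:]=0;m[:,:225]=0;m[:,265:]=0
c=max(cv2.findContours(m,0,1)[0],key=cv2.contourArea);print("\nslab top",cv2.minAreaRect(cast("scene",c[:,0],50)[:,:2].astype(np.float32)))
E
```

```text
t: 26.15
position: [641.8, 136.4, 138.2]
orientation: [-0.031, 1.0, 0.005, 0.002]
wrist_force: [-2.0, -0.8, 1.4]
opening: 0.515
level rv (units) [-0.0062  0.0022  0.    ] [641.8 136.4 138.2] yaw 93.6
[-2.  -0.8  1.4] 0.5146983273729608
[(-65, 158, 78), (-62, 163, 82), (-59, 174, 85), (-56, 180, 88), (-53, 181, 89), (-50, 181, 88), (-47, 186, 90), (-44, 185, 89), (-41, 170, 85), (-38, 145, 74), (-35, 117, 59), (-32, 83, 28), (-29, 65, 6), (-26, 80, 12), (-23, 121, 34), (-20, 149, 47), (-17, 156, 50), (-14, 147, 39), (-11, 136, 10), (-8, 136, -6), (-5, 136, -9), (-2, 136, -9), (1, 134, -4), (4, 152, 18), (7, 174, 43), (10, 177, 53), (13, 174, 53), (16, 173, 53), (19, 173, 53), (22, 177, 54), (25, 178, 56), (28, 174, 56), (31, 168, 53), (34, 166, 51), (37, 168, 48), (40, 169, 35), (43, 170, 27)]
[(-130, [55, 65, 84]), (-124, [57, 84, 118]), (-118, [66, 97, 134]), (-112, [63, 94, 132]), (-106, [61, 90, 127]), (-100, [47, 69, 100]), (-94, [91, 130, 158]), (-88, [124, 169, 197]), (-82, [122, 167, 194]), (-76, [116, 161, 191]), (-70, [107, 151, 182]), (-64, [79, 122, 158]), (-58, [90, 137, 176]), (-52, [91, 140, 180]), (-46, [95, 146, 186]), (-40, [80, 125, 163]), (-34, [57, 81, 106]), (-28, [60, 60, 66])]
bottle 418 skL 708 bowl 108 spat 0 red 0 turq 0 orange 0 
slab top ((652.3722534179688, -81.2120132446289), (52.90174102783203, 25.26141929626465), 7.277673244476318)
```

Run:
```python
from h import *
a=arm.read_camera("scene").astype(int);tp=arm.read_camera("top").astype(int)
for n,A,O,S in(("scene",a,cv2.imread("pics/scene0.png").astype(int),cv2.imread("pics/sc5.png").astype(int)),("top",tp,cv2.imread("pics/top0.png").astype(int),cv2.imread("pics/tp5.png").astype(int))):
    for I in(O,S,A):
        g=(I[...,1]-np.maximum(I[...,0],I[...,2])>25)
        g[:, :]&=True
        R0=(slice(190,260),slice(105,170)) if n=="scene" else (slice(105,165),slice(340,385))
        ys,xs=np.nonzero(g[R0]);print(n,"green",len(xs),xs.mean().round(1),ys.mean().round(1),end=" | ")
        R1=(slice(150,215),slice(188,216)) if n=="scene" else (slice(170,255),slice(314,335))
        b=I[R1].astype(np.uint8).max(2).astype(int); b=b-cv2.medianBlur(b.astype(np.uint8),9)
        ys,xs=np.nonzero(b>25);print("skewer px",len(xs),xs.mean().round(1),ys.mean().round(1))
```

```text
scene green 663 37.2 44.1 | skewer px 337 14.6 35.3
scene green 660 37.3 44.1 | skewer px 292 13.9 38.4
scene green 658 37.3 43.9 | skewer px 302 14.6 34.6
top green 533 20.0 37.8 | skewer px 343 9.4 44.7
top green 534 20.0 37.8 | skewer px 325 9.4 43.4
top green 533 20.0 37.8 | skewer px 328 9.5 45.2
```

Bystanders are where they were; the differences were only shadow. Handing in.

```bash
python3 -c "
from plant import arm
print(arm.hand_in())"
```

```text
the job is handed in; nothing more can be done
None
```

The three chunks are in the clamp tray, pressed together and still held, and the job is handed in at about 26 s of the 69 s allowed. From the stop they lie log, slab, billet. I pumped the grip five times at 20 N and kept the last squeeze on.

**Squeeze:** On the last stroke the grip stalled before full travel, at opening 0.515, and stayed there over a half-second hold. The pad looks pushed in by about 4.5 mm, or roughly 18 N. That is inside the snug range and well under the crush limit. It comes from camera brightness profiles, so it is only good to a millimetre or two.

**Row:** The last colour profile shows log, slab, billet and pad touching in sequence. The slab's outline read about 4° off square to the tray, but that is a coarse reading of a small patch.

**Bystanders:** A raw image difference flagged the bottle, the two skewers near the stop and the bowl. Position checks showed the bottle and those two skewers had not moved, so I put those differences down to arm shadow. I did not re-check the bowl or measure the other two skewers. The spatula and the red, turquoise and orange look-alikes showed no change.

**Contact:** While lowering the log I brushed the stop with about 8 N, then moved it back and set it down cleanly. I had used all 12 picture views by the time I squeezed, so the final checks are numerical only.

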